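Pack the cooled transport tub

TASK

Pack the white transport tub: lay the blue cold pack flat across the middle of its floor, stand the brown bottle in the middle of the free space between the pack and the end with the orange temperature logger, stand the blue-capped bottle likewise at the other end, and set the green-lidded pot upright on the middle of the cold pack. The samples must stay upright, so put everything down without dropping it, and leave the red-capped bottle, the steel canister and the label roll where they are.

Things in the scene. Friction and masses are not known exactly. Their poses are not given: they have to be found in the camera images.
- tub: Open white tub, fixed. Origin: centre of its underside; x along its length, towards the end with the orange logger. Inside 240 (x) x 180 (y) mm, floor 4 mm and rim 55 mm above the bench, 262 x 202 mm over the lip. Logger 24 x 56 mm, outside the wall at x = +142 mm, top at 65 mm. Any yaw. Packed: pack at x = y = 0, long side along y; brown bottle at x = +75 mm, blue-capped at x = -75 mm, y = 0.
- cold_pack: Blue hard-shell cold pack, a flat block 60 (x) by 140 (y) by 30 (z) mm with a small white filler plug (18 mm wide, 7 mm proud) on its +y end face; 230 g. Origin: centre of its underside. Which way round the plug points does not matter. It starts lying flat on the bench and is gripped across its 60 mm width.
- brown_bottle: Brown sample bottle with a black screw cap and a yellow label. Round: body diameter 52 mm up to 58 mm, then a shoulder, cap diameter 40 mm from 72 to 96 mm above its foot (96 mm tall); about 140 g. Origin: centre of its underside, z up along the bottle. Stands upright on the bench.
- blue_bottle: White sample bottle with a bright blue screw cap and a white label. Same shape, size and origin as the brown bottle. Stands upright on the bench.
- pot: Small round specimen pot, white with a green screw lid (paper dot on top): lid diameter 50 mm from 18 to 32 mm above its foot, pot diameter 47 mm below that, 32 mm tall; about 60 g. Origin: centre of its underside, z up. Stands upright on the bench; it ends on the pack's top face, 30 mm above the pack's underside.
- red_bottle: Bystander: white sample bottle with a red cap, same shape and size as the brown bottle, loose. Origin: centre of its underside.
- canister: Bystander: lidded stainless steel canister, diameter 95 mm, 119 mm tall with its wire handle, loose. Origin: centre of its underside.
- label_roll: Bystander: roll of paper labels lying flat, outer diameter 80 mm, hole 38 mm, 30 mm tall, loose. Origin: centre of its underside.
There are look-alikes about, which are no part of the job. There is more than one size of the pot; the job needs the largest.

How it is judged:
At the end, for the whole second after the job is handed in: Pack flat on tub floor, within 15 mm of its middle and 0.2 rad of square; brown bottle on the logger side, blue-capped opposite, upright on the floor, 59-91 mm from the middle, within 18 mm of the centre line; pot upright on the pack within 12 mm of its middle; all released, at rest (x of cold_pack in the frame of tub between -0.015 and 0.015 m and y of cold_pack in the frame of tub between -0.015 and 0.015 m and z of cold_pack in the frame of tub between -0.001 and 0.008 m and angle between the x axis of cold_pack and the x axis of tub, either way round below 0.2 rad and angle between each of cold_pack, brown_bottle, blue_bottle, pot's own z axis and vertical below 0.08 rad and x of brown_bottle in the frame of tub between 0.059 and 0.091 m and y of brown_bottle in the frame of tub between -0.018 and 0.018 m and z of brown_bottle in the frame of tub between 0 and 0.008 m and x of blue_bottle in the frame of tub between -0.091 and -0.059 m and y of blue_bottle in the frame of tub between -0.018 and 0.018 m and z of blue_bottle in the frame of tub between 0 and 0.008 m and horizontal distance between pot and cold_pack below 0.012 m and z of pot in the frame of cold_pack between 0.026 and 0.034 m and linear speed of each of cold_pack, brown_bottle, blue_bottle, pot below 0.01 m/s and angular speed of each of cold_pack, brown_bottle, blue_bottle, pot below 0.1 rad/s and contact force between each of cold_pack, brown_bottle, blue_bottle, pot and the fingers below 0.05 N); the robot touches nothing.
It fails at once if a bystander (red-capped bottle, canister or label roll) is moved more than 20 mm (distance of any of red_bottle, canister, label_roll from where it was at the start of the episode above 0.02 m).
It fails at once if a bottle or the pot is tipped more than 0.7 rad (angle between any of brown_bottle, blue_bottle, pot's own z axis and vertical above 0.7 rad).
It fails at once if the pack, a bottle or the pot is dropped or thrown (moves faster than 0.6 m/s, a fall of about 2 cm, with no finger on it) ((linear speed of cold_pack above 0.6 m/s and contact force between cold_pack and the fingers below 0.05 N) or (linear speed of brown_bottle above 0.6 m/s and contact force between brown_bottle and the fingers below 0.05 N) or (linear speed of blue_bottle above 0.6 m/s and contact force between blue_bottle and the fingers below 0.05 N) or (linear speed of pot above 0.6 m/s and contact force between pot and the fingers below 0.05 N)).
It also fails if it takes over 104 s, if anything falls off the work surface, if the arm or the gripper's body presses on something with over 40 N, if the wrist force passes 120 N, or if a joint passes its speed limit or range.

ROBOT

A 6-joint arm with a two-finger parallel gripper is mounted at the origin on the work surface. World frame = base frame: x ahead of the robot, y to its left, z up, the work surface at z = 0. Lengths are in m, angles in rad, forces in N, time in s.
With the tool pointing down it reaches from about 0.275 to 0.85 m from the base axis. Payload 19 kg.
Tool frame: the origin (TCP) lies at the very end of the fingers, on their centre line; the grasp point (between the pads) lies 19 mm behind it; z points along the fingers, y is the line along which they close (so a half turn about z gives the same grasp; the last joint's range is limited). The gripper opens to 85 mm and grips with 20 to 120 N. Pads are 22 mm wide; open, the fingers measure 114 mm over their backs; the gripper's body (76 mm by 85 mm) begins 54 mm behind the grasp point. The pads swing forward as they close: fully open they stand 13 mm farther back than shut.
Start: joints at [1.086, 0.15, 1.437, -0, 1.554, -0.134], TCP at [0.198, 0.54, 0.231] pointing down, gripper open.
Joint ranges: [-2.8, 2.8], [-0.68, 2.1], [0.12, 2.68], [-1.39, 4.53], [0.16, 2.79], [-2.81, 2.81]. Speed limits (rad/s): [1.89, 1.89, 2.22, 3.01, 3.01, 3.01].

INTERFACE

Orientations are given as [roll, pitch, yaw] about the fixed x, y, z axes, in that order (R = Rz(yaw) Ry(pitch) Rx(roll)).
In Python, from workcell import r gives the robot as it stands.
- The arm moves only by the tool move_arm, never from a script. Its argument "commands" is a list of rows, each a list of 5 numbers: the shift along the tool's x, y, z in m, then the turn about the tool's z in degrees, then the opening, from 0 (shut) to 1 (fully open). In form: [[dx, dy, dz, spin, grip], ...]. A call has 1 to 5 rows; each row is the pose to reach, as a shift and turn from the pose commanded when the call began, along the tool's axes at that moment; what a row does not reach only later rows make up. A row lasts 1/8 s, in which the tool goes at most 62.5 mm and 10.7 degrees, less where a joint would pass 70% of its speed; a pose out of reach is approached as far as the arm can. A call with a gripper value outside its range is refused whole. The fingers move at their own pace and stop on an object; "squeeze" is the grip in N (left out, the last holds). Time passes only in rows, so rows that repeat a pose let the fingers close. It gives the time, the measured TCP pose, the force, the opening and the grip force at its end, in the units of the state.
- r.state(): the state, without advancing time (a new reading comes with each control period).
- r.read_camera(name): name is "scene" or "top" or "wrist"; returns (picture, depth): 384x512x3 uint8, red, green, blue; 384x512 float32, m along the optical axis (not along the pixel's ray), 0 where there is no reading.
- r.camera_model(name): a dict with "fx", "fy", "cx", "cy" (pixels), "xyz" and "attitude" of the camera in the world. Camera axes: x right, y up, looking along -z (the intrinsics and any distortion apply to the point x, -y, -z); pixel columns grow to the right and rows downward; lengths in m; the calibration is good to about 2 mm. A picture is of the moment at which its call begins: read the wrist's pose just before it. camera_model takes no time and is no camera call; for the wrist camera it gives the pose at the moment of the call.
- r.hand_in(): hands the job in; it is judged then, once.
The state is a dict: "clock": time; "q": joint angles; "joint_vel": joint speeds; "effort": joint torques, N m; "ee_pos": TCP position; "tool_rot": TCP orientation; "wrist_force": force on the tool from outside, world axes, zero at the start; "torque": the same for the moment, N m; "gripper_width": opening from 0.0 (shut) to 1.0 (fully open); "finger_force": force on a finger pad.
Only numpy, scipy, OpenCV 4.12 (cv2) and the standard library are available. Lean on these libraries where they do the work, as an engineer would, in place of code of your own. Each camera call takes 0.05 s, during which the arm holds its last target. There are 200 camera calls.

## Working session

There is one attempt and no reset: what is moved stays moved. The work goes in short steps, Python scripts to look and compute and a tool call to move; the robot and the scene stay as the last step left them, time stands still between calls to the robot, and variables do not carry over. Pictures are saved under pics/ and viewed, at most 14 in all, crops included, and the job is handed in when it is done.

Besides the shell and the picture viewer there is one more tool, called after ">>>" as name(argument=value, ...), one argument or row to a line, values as JSON. move_arm: Moves the arm, as the interface text tells. Its arguments: {"type":"object","properties":{"commands":{"type":"array","items":{"type":"array","items":{"type":"number"}}},"squeeze":{"type":"number"}},"required":["commands"]}

```bash
mkdir -p pics; ls
cat > h.py <<'E'
import numpy as np, cv2
from workcell import r
E
python3 - <<'E'
from h import *
print(r.state())
for n in ("scene","top","wrist"):
    m=r.camera_model(n); print(n,m)
    p,d=r.read_camera(n); cv2.imwrite(f"pics/{n}0.png",p[:,:,::-1]); np.savez(f"{n}0.npz",p=p,d=d)
E
```

```text
pics
{'clock': 0.0, 'q': array([ 1.08598234e+00,  1.50959936e-01,  1.43801371e+00, -1.62157851e-05,
        1.55383035e+00, -1.34015469e-01]), 'joint_vel': array([-8.57042039e-04, -1.12812111e-03,  1.53126187e-03, -5.61766189e-04,
        5.76888878e-05,  7.85564892e-04]), 'effort': array([ 2.18145715e-04, -7.13102031e+01, -5.70824468e+01, -4.68145281e-04,
        9.89893771e-03,  6.33722902e-05]), 'ee_pos': array([0.19751028, 0.53974389, 0.23069894]), 'tool_rot': array([-3.14039001e+00, -1.45785417e-04,  2.79079433e+00]), 'wrist_force': array([-0.78000973, -0.50420464, -0.39147746]), 'torque': array([-0.02754849,  0.02410768, -0.03762889]), 'finger_force': 0.0, 'gripper_width': 1.0012191062004745}
scene {'fx': 397.53853948598675, 'fy': 397.53853948598675, 'cx': 254.69914797394034, 'cy': 192.99361797469922, 'xyz': array([ 1.17505414, -0.37900105,  0.83627221]), 'attitude': array([0.74601955, 0.00645473, 1.02832276])}
top {'fx': 360.00046499852715, 'fy': 360.00046499852715, 'cx': 254.63740204679314, 'cy': 189.4916077868952, 'xyz': array([ 0.47413691, -0.01349373,  0.91768386]), 'attitude': array([ 0.08412137,  0.01815398, -1.60150329])}
wrist {'fx': 333.84472484418154, 'fy': 333.84472484418154, 'cx': 250.73573027836835, 'cy': 192.33376045135515, 'xyz': array([0.1217289 , 0.56712831, 0.37399256]), 'attitude': array([-3.17703062e-01,  1.02142731e-05,  1.21992520e+00])}
```

View pics/top0.png

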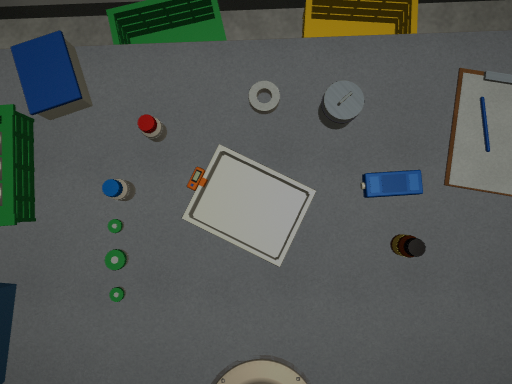

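View pics/scene0.png

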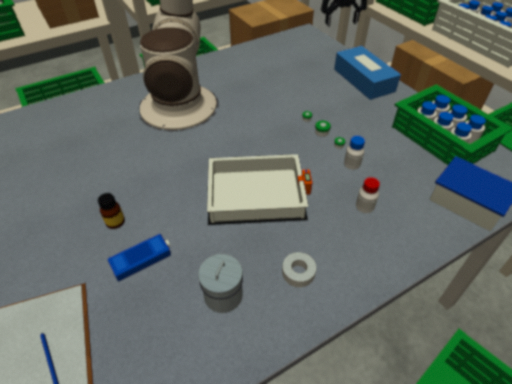

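The top view shows:
- tub at about (250,205), with the logger at (196,178)
- cold pack at (393,184), plug at (363,185)
- brown bottle at (408,245)
- canister at (343,102), label roll at (264,96), red-capped bottle at (150,126)

Look-alikes, with top-view pixels:
- **Pots:** (115,226), (115,260) and (117,294). The largest is the middle one.
- **Blue caps:** the loose bottle at (115,188); the others stand in the crate on the shelf in the scene view at (440,115).
- **Blue blocks:** the pack with the white plug at (393,184); the blue boxes at (47,73) and, in the scene view, (365,72).

```bash
cat >> h.py <<'E'
from scipy.spatial.transform import Rotation as Ro
def cam(m):
    if isinstance(m,str): m=r.camera_model(m)
    return m, Ro.from_euler('xyz',m['attitude']).as_matrix(), np.array(m['xyz'])
def ray(m,uv):
    m,R,c=cam(m); uv=np.atleast_2d(uv).astype(float)
    d=np.stack([(uv[:,0]-m['cx'])/m['fx'],-(uv[:,1]-m['cy'])/m['fy'],-np.ones(len(uv))],1)
    return c,d@R.T            # depth*d + c = point
def plane(m,uv,z):
    c,d=ray(m,uv); return c+d*((z-c[2])/d[:,2])[:,None]
def tri(m1,u1,m2,u2):
    c1,d1=ray(m1,u1);c2,d2=ray(m2,u2);d1=d1[0];d2=d2[0]
    s=np.linalg.lstsq(np.stack([d1,-d2],1),c2-c1,rcond=None)[0]
    a=c1+s[0]*d1;b=c2+s[1]*d2; return (a+b)/2,np.linalg.norm(a-b)
COL={'green':((45,90,40),(85,255,255)),'blue':((98,130,60),(125,255,255)),'red':((172,130,60),(180,255,255)),
 'orange':((5,170,120),(17,255,255)),'brown':((0,60,15),(30,255,75)),'white':((0,0,150),(180,60,255))}
def blobs(p,c,amin=40):
    h=cv2.cvtColor(p,cv2.COLOR_RGB2HSV); k=cv2.inRange(h,*map(np.array,COL[c]))
    n,l,s,ce=cv2.connectedComponentsWithStats(k)
    return [(l==i,s[i],ce[i]) for i in range(1,n) if s[i][4]>=amin]
def pts(m,mask,d):
    v,u=np.nonzero(mask&(d>0)); c,dd=ray(m,np.stack([u,v],1)); return c+dd*d[v,u][:,None]
E
python3 - <<'E'
from h import *
np.set_printoptions(precision=4,suppress=True)
for n in ("top","scene"):
  z=np.load(n+"0.npz"); 
  for c in ('green','blue','red','orange','white'):
    for k,s,ce in blobs(z['p'],c):
      if s[4]>14000: continue
      q=pts(n,k,z['d'])
      if len(q)==0: continue
      zt=np.percentile(q[:,2],90); t=q[q[:,2]>zt-.006]
      if zt<-.02 or zt>.2 : continue
      (_,rad)=cv2.minEnclosingCircle(np.argwhere(k).astype(np.float32))
      print(n,c,ce.round(1),s.tolist(),'ztop %.3f'%zt,'ctr',((t.min(0)+t.max(0))/2)[:2],'mean',t.mean(0),'ext',np.ptp(t,axis=0)[:2])
E
```

```text
top green [ 16.3 167.7] [0, 104, 36, 122, 3580] ztop 0.096 ctr [0.6232 0.5762] mean [0.6188 0.5746 0.0948] ext [0.2861 0.0433]
top green [114.8 225.5] [108, 219, 15, 14, 142] ztop 0.025 ctr [0.4713 0.3527] mean [0.471  0.3525 0.0228] ext [0.0326 0.0323]
top green [115.3 259.2] [105, 249, 22, 21, 314] ztop 0.035 ctr [0.3894 0.3475] mean [0.3887 0.3478 0.0326] ext [0.0487 0.0499]
top green [116.4 294.1] [109, 287, 15, 15, 152] ztop 0.025 ctr [0.3028 0.3484] mean [0.3034 0.3476 0.0226] ext [0.0318 0.036 ]
top blue [45.1 71.9] [11, 31, 70, 83, 3742] ztop 0.083 ctr [0.8487 0.4981] mean [0.8478 0.4986 0.081 ] ext [0.2034 0.1703]
top blue [485.1 123.9] [481, 97, 9, 55, 161] ztop 0.017 ctr [ 0.6989 -0.586 ] mean [ 0.698  -0.5866  0.0148] ext [0.1396 0.0121]
top blue [393.4 183. ] [365, 170, 58, 27, 1350] ztop 0.032 ctr [ 0.5546 -0.3422] mean [ 0.5544 -0.3413  0.0304] ext [0.0616 0.1399]
top blue [110.6 187.2] [102, 179, 18, 18, 249] ztop 0.099 ctr [0.5603 0.3324] mean [0.5595 0.3319 0.0969] ext [0.0376 0.0392]
top orange [196.8 179.8] [187, 167, 20, 23, 143] ztop 0.067 ctr [0.5789 0.1415] me
[... 3350 characters left out ...]
an [-0.291  -0.5205  0.0012] ext [0.0124 0.0568]
scene white [354.2 152.1] [348, 149, 14, 6, 44] ztop 0.066 ctr [0.5683 0.3209] mean [0.5726 0.3178 0.0638] ext [0.0312 0.0271]
scene white [254.5 187.5] [207, 154, 101, 57, 3822] ztop 0.056 ctr [0.5158 0.0138] mean [0.5269 0.002  0.0554] ext [0.2941 0.3198]
scene white [367.8 195.4] [361, 191, 16, 8, 62] ztop 0.066 ctr [0.7179 0.2404] mean [0.7224 0.2358 0.0634] ext [0.0345 0.0305]
scene white [299.1 266.4] [283, 253, 33, 28, 515] ztop 0.032 ctr [ 0.7883 -0.0307] mean [ 0.7905 -0.0309  0.0305] ext [0.0762 0.0753]
scene white [ 42.9 339.5] [0, 286, 87, 98, 6868] ztop 0.007 ctr [ 0.6492 -0.5875] mean [ 0.6409 -0.5909  0.0053] ext [0.2599 0.1923]
```

Run:
```python
from h import *
np.set_printoptions(precision=4,suppress=True)
def rect(q):
    (c,s,a)=cv2.minAreaRect((q[:,:2]*1000).astype(np.float32)); return np.array(c),np.array(s),a
for n in ("top","scene"):
  z=np.load(n+"0.npz"); p,d=z['p'],z['d']; q=pts(n,np.ones(d.shape,bool)&(d>0),d); 
  def reg(x,y,rad,z0,z1): return q[(np.hypot(q[:,0]-x,q[:,1]-y)<rad)&(q[:,2]>z0)&(q[:,2]<z1)]
  print(n,'lip',*rect(reg(.513,.014,.17,.050,.060)))
  f=reg(.513,.014,.15,0,.010); f=reg(.513,.014,.14,0.001,.010)
  print(' floor z',np.median(reg(.513,.014,.05,-.02,.03)[:,2]))
  print(' pack',*rect(reg(.5565,-.343,.09,.027,.036)))
  for nm,x,y,zz in (('red',.72,.24,.096),('brown',.41,-.37,.096)):
    g=reg(x,y,.09,.085,.11); 
    if len(g): print(nm,len(g),(g.min(0)+g.max(0))/2,np.ptp(g,axis=0))
  for nm,x,y in (('can',.76,-.23),('roll',.789,-.031)):
    g=reg(x,y,.1,.02,.13); print(nm,(g.min(0)+g.max(0))/2,np.ptp(g,axis=0),np.percentile(g[:,2],95))
print(tri('top',(115.3,259.2),'scene',(322.4,125.8)), tri('top',(393.4,183),'scene',(138.6,256.6)))
z=np.load("top0.npz")['p']; cv2.imwrite('pics/crop.png',cv2.resize(z[170:310,90:160],None,fx=4,fy=4)[:,:,::-1])
# tcp/camera relation
s=r.state();print(s['ee_pos'],s['tool_rot'])
```

```text
top lip [512.9209  16.1183] [262.5177 202.2878] 62.234561920166016
 floor z 0.0036315002430711285
 pack [ 554.5301 -341.7316] [ 59.5268 140.2437] 1.7045009136199951
red 256 [0.7099 0.2495 0.0928] [0.0409 0.0413 0.0152]
brown 283 [ 0.4025 -0.3574  0.0927] [0.0406 0.0389 0.0147]
can [ 0.7458 -0.2119  0.0714] [0.093  0.0935 0.1024] 0.1041823918314016
roll [ 0.7869 -0.0295  0.0277] [0.079  0.0788 0.0145] 0.0332670246869772
scene lip [517.3694  24.2947] [282.4778 206.5967] 62.311058044433594
 floor z 0.004014149959375546
 pack [ 556.7876 -342.595 ] [ 63.1657 139.8398] 2.492154359817505
red 179 [0.7113 0.2482 0.0928] [0.04   0.039  0.0152]
brown 203 [ 0.4055 -0.3595  0.0924] [0.0425 0.0407 0.0147]
can [ 0.7468 -0.2139  0.071 ] [0.0942 0.094  0.1009] 0.1038082913161229
roll [ 0.7892 -0.0308  0.0272] [0.0802 0.0795 0.0143] 0.03262412823863935
(array([0.3885, 0.3491, 0.0248]), np.float64(0.0002532618354437307)) (array([ 0.5561, -0.3457,  0.0163]), np.float64(0.0019465868731315275))
[0.1975 0.5398 0.2308] [-3.1407 -0.0001  2.7908]
```

View pics/crop.png

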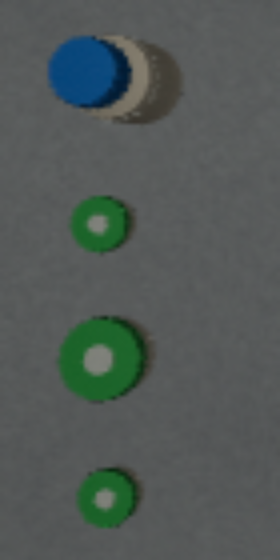

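The crop shows the middle pot, at about (98,358) in the crop, clearly larger than the other two: 50 mm lid against about 33 mm. The measurements fit the given sizes:

| Thing | Position / size |
|---|---|
| Tub | (0.514, 0.0155), yaw 62.3° |
| Pack | (0.5557, -0.342), yaw 2° |
| Brown bottle | (0.404, -0.358) |
| Blue-capped bottle | (0.561, 0.332) |
| Pot | (0.390, 0.347) |

I start with the pack.

```bash
cat > go.py <<'E'
import sys
from h import *
s=r.state(); R=Ro.from_euler('xyz',s['tool_rot']).as_matrix(); p=s['ee_pos']; yaw=np.degrees(s['tool_rot'][2])
print('t %.2f p %s yaw %.1f w %.3f ff %.1f'%(s['clock'],p.round(4),yaw,s['gripper_width'],s['finger_force']))
for a in sys.argv[1:]:      # successive targets x,y,z,yaw, each printed relative to the previous one
    x,y,z,w=map(float,a.split(','))
    d=R.T@(np.array([x,y,z])-p); sp=-((w-yaw+180)%360-180)
    print(a,'->',d.round(4),'spin %.1f'%sp,'rows %.1f'%max(np.linalg.norm(d)/.0625,abs(sp)/10.7))
    p=np.array([x,y,z]); yaw=w; R=Ro.from_euler('xyz',[np.pi,0,np.radians(w)]).as_matrix()
E
python3 go.py .38,.1,.2,120 .5557,-.342,.15,92 .5557,-.342,.004,92 .5557,-.342,.15,92 .514,.0155,.12,152.3 .514,.0155,.009,152.3
```

```text
t 0.15 p [0.1975 0.5398 0.2308] yaw 159.9 w 1.002 ff 0.0
.38,.1,.2,120 -> [-0.3225 -0.3503  0.0311] spin 39.9 rows 7.6
.5557,-.342,.15,92 -> [-0.4706 -0.0688  0.05  ] spin 28.0 rows 7.7
.5557,-.342,.004,92 -> [ 0.    -0.     0.146] spin -0.0 rows 2.3
.5557,-.342,.15,92 -> [-0.     0.    -0.146] spin -0.0 rows 2.3
.514,.0155,.12,152.3 -> [ 0.3587 -0.0292  0.03  ] spin -60.3 rows 5.8
.514,.0155,.009,152.3 -> [-0.    -0.     0.111] spin -0.0 rows 1.8
```

>>> move_arm(
  commands=[
    [-0.2,-0.22,0.02,20,1],
    [-0.2,-0.22,0.02,20,1],
    [-0.2,-0.22,0.02,20,1],
    [-0.2,-0.22,0.02,20,1],
    [-0.2,-0.22,0.02,20,1],
  ],
  squeeze=60,
)

```text
clock: 0.78
ee_pos: [0.3101, 0.2626, 0.2111]
tool_rot: [3.141, 0.0, 2.441]
wrist_force: [1.0, 1.2, 0.6]
gripper_width: 0.999
finger_force: 0.0
```

```bash
python3 go.py .5557,-.342,.15,92
```

```text
t 0.78 p [0.3101 0.2626 0.2111] yaw 139.9 w 0.999 ff 0.0
.5557,-.342,.15,92 -> [-0.5774 -0.304   0.0613] spin 47.9 rows 10.5
```

>>> move_arm(
  commands=[
    [-0.26,-0.14,0.0,40,1],
    [-0.26,-0.14,0.0,40,1],
    [-0.26,-0.14,0.0,40,1],
    [-0.26,-0.14,0.0,40,1],
    [-0.26,-0.14,0.0,40,1],
  ],
)

```text
clock: 1.4
ee_pos: [0.4189, -0.0124, 0.2113]
tool_rot: [3.142, 0.0, 1.74]
wrist_force: [-0.2, 0.7, -0.3]
gripper_width: 1.001
finger_force: 0.0
```

```bash
python3 go.py .5557,-.342,.15,92
```

```text
t 1.40 p [ 0.4189 -0.0124  0.2113] yaw 99.7 w 1.001 ff 0.0
.5557,-.342,.15,92 -> [-0.3479  0.0795  0.0614] spin 7.7 rows 5.8
```

>>> move_arm(
  commands=[
    [-0.29,0.06,0.04,7.7,1],
    [-0.29,0.06,0.04,7.7,1],
    [-0.29,0.06,0.04,7.7,1],
    [-0.29,0.06,0.04,7.7,1],
    [-0.29,0.06,0.04,7.7,1],
  ],
)

```text
clock: 2.02
ee_pos: [0.5277, -0.2876, 0.1704]
tool_rot: [-3.141, -0.0, 1.608]
wrist_force: [0.8, 0.5, 0.2]
gripper_width: 0.998
finger_force: 0.0
```

```bash
python3 go.py .5557,-.342,.1,92
python3 - <<'E'
from h import *
p,d=r.read_camera('wrist'); cv2.imwrite('pics/w1.png',p[:,:,::-1])
m=r.camera_model('wrist')
for k,s,c in blobs(p,'blue',800):
    q=pts(m,k,d); q=q[(q[:,2]>.025)&(q[:,2]<.04)]
    if len(q): print(s,cv2.minAreaRect((q[:,:2]*1000).astype(np.float32)),np.median(q[:,2]))
E
```

```text
t 2.02 p [ 0.5277 -0.2876  0.1704] yaw 92.1 w 0.998 ff 0.0
.5557,-.342,.1,92 -> [-0.0554  0.0259  0.0704] spin 0.1 rows 1.5
[ 248  158   67  141 8573] ((556.6777954101562, -346.7766418457031), (58.74874496459961, 138.6050262451172), 1.8951263427734375) 0.029130159081281914
```

View pics/w1.png

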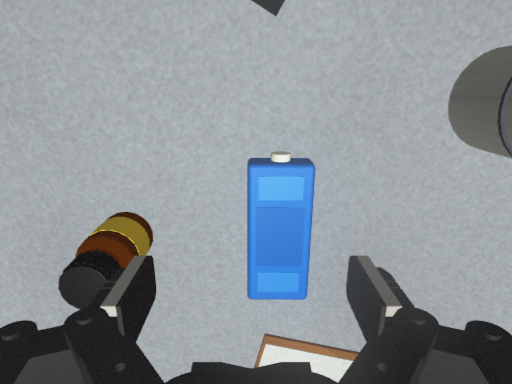

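The picture shows the pack upright in view at (280,228), plug at (281,156), with the brown bottle clear to the left at (110,250). The wrist position agrees with the other two views within 3 mm.

>>> move_arm(
  commands=[
    [-0.056,0.026,0.05,0,1],
    [-0.056,0.026,0.09,0,1],
    [-0.056,0.026,0.14,0,1],
    [-0.056,0.026,0.166,0,1],
    [-0.056,0.026,0.166,0,1],
  ],
)

```text
clock: 2.7
ee_pos: [0.5546, -0.3394, 0.0032]
tool_rot: [-3.138, -0.003, 1.609]
wrist_force: [-1.5, -0.0, 1.2]
gripper_width: 1.003
finger_force: 0.0
```

>>> move_arm(
  commands=[
    [0,0,0,0,0.5],
    [0,0,0,0,0.5],
    [0,0,0,0,0.4],
    [0,0,0,0,0.4],
    [0,0,0,0,0.4],
  ],
)

```text
clock: 3.32
ee_pos: [0.5564, -0.3408, 0.0074]
tool_rot: [3.139, 0.002, 1.609]
wrist_force: [-0.1, 0.7, 6.9]
gripper_width: 0.686
finger_force: 65.6
```

>>> move_arm(
  commands=[
    [0,0,-0.03,0,0.4],
    [0,0,-0.08,0,0.4],
    [0,0,-0.12,0,0.4],
    [0,0,-0.12,0,0.4],
  ],
)

```text
clock: 3.82
ee_pos: [0.5569, -0.3412, 0.1301]
tool_rot: [3.136, 0.005, 1.609]
wrist_force: [0.0, 0.6, -2.9]
gripper_width: 0.687
finger_force: 65.7
```

```bash
python3 go.py .514,.0155,.12,152.3
python3 - <<'E'
from h import *
p,d=r.read_camera('scene'); cv2.imwrite('pics/s1.png',p[:,:,::-1])
for k,s,c in blobs(p,'blue',300):
    q=pts('scene',k,d); q=q[(abs(q[:,0]-.55)<.12)&(abs(q[:,1]+.34)<.12)]
    if len(q)>50: print(np.percentile(q[:,2],[5,50,95]),np.median(q,0))
E
```

```text
t 3.83 p [ 0.5569 -0.3412  0.1301] yaw 92.2 w 0.687 ff 65.7
.514,.0155,.12,152.3 -> [ 0.3581 -0.0292  0.0083] spin -60.1 rows 5.8
[0.13177842 0.15247043 0.15533376] [ 0.57244697 -0.29936579  0.15247043]
[0.13207031 0.15262819 0.15525169] [ 0.57224478 -0.38138063  0.15262819]
```

>>> move_arm(
  commands=[
    [0.04,-0.004,0,-8,0.4],
    [0.09,-0.008,0,-18,0.4],
    [0.14,-0.012,0,-28,0.4],
    [0.19,-0.016,0,-38,0.4],
    [0.24,-0.02,0,-48,0.4],
  ],
)

```text
clock: 4.5
ee_pos: [0.5255, -0.0995, 0.1244]
tool_rot: [-3.141, -0.001, 2.453]
wrist_force: [0.8, 0.1, -2.0]
gripper_width: 0.686
finger_force: 65.6
```

```bash
python3 go.py .5113,.017,.08,152.3 .5113,.017,.012,152.3
```

```text
t 4.50 p [ 0.5255 -0.0995  0.1244] yaw 140.5 w 0.686 ff 65.6
.5113,.017,.08,152.3 -> [0.085  0.0809 0.0445] spin -11.8 rows 2.0
.5113,.017,.012,152.3 -> [-0.    -0.     0.068] spin -0.0 rows 1.1
```

>>> move_arm(
  commands=[
    [0.04,0.038,0.01,-6,0.4],
    [0.075,0.07,0.03,-11,0.4],
    [0.085,0.081,0.044,-11.8,0.4],
    [0.085,0.081,0.05,-11.8,0.4],
    [0.085,0.081,0.05,-11.8,0.4],
  ],
)

```text
clock: 5.12
ee_pos: [0.5129, 0.0145, 0.0749]
tool_rot: [-3.141, -0.001, 2.652]
wrist_force: [0.5, -0.4, -1.4]
gripper_width: 0.686
finger_force: 65.6
```

```bash
python3 go.py .5113,.017,.012,152.3
python3 - <<'E'
from h import *
# pack and lip in the same view
p,d=r.read_camera('top'); cv2.imwrite('pics/t1.png',p[:,:,::-1])
E
```

```text
t 5.12 p [0.5129 0.0145 0.0749] yaw 151.9 w 0.686 ff 65.6
.5113,.017,.012,152.3 -> [0.0026 0.0015 0.0629] spin -0.4 rows 1.0
```

View pics/t1.png

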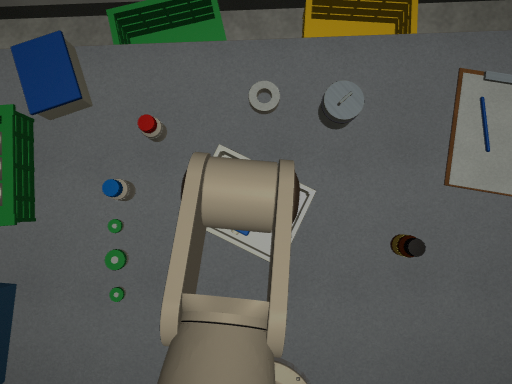

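The arm hides the tub at (250,205), so I lower by position and force.

>>> move_arm(
  commands=[
    [0.002,0.001,0.03,0,0.4],
    [0.002,0.001,0.05,0,0.4],
    [0.002,0.001,0.058,0,0.4],
    [0.002,0.001,0.062,0,0.4],
    [0.002,0.001,0.062,0,0.4],
  ],
)

```text
clock: 5.8
ee_pos: [0.512, 0.017, 0.0138]
tool_rot: [3.141, 0.001, 2.652]
wrist_force: [-0.3, -0.3, -1.9]
gripper_width: 0.684
finger_force: 65.6
```

>>> move_arm(
  commands=[
    [0,0,0.001,0,0.4],
    [0,0,0.002,0,0.4],
    [0,0,0.003,0,0.4],
    [0,0,0.003,0,0.4],
  ],
)

```text
clock: 6.3
ee_pos: [0.5117, 0.0173, 0.0104]
tool_rot: [-3.142, 0.0, 2.653]
wrist_force: [-2.1, 0.2, 1.6]
gripper_width: 0.69
finger_force: 65.9
```

Contact: the vertical force changed sign. Release slowly, then rise.

>>> move_arm(
  commands=[
    [0,0,0,0,0.75],
    [0,0,0,0,0.8],
    [0,0,0,0,0.9],
    [0,0,0,0,1],
    [0,0,0,0,1],
  ],
)

```text
clock: 6.92
ee_pos: [0.5116, 0.0172, 0.0103]
tool_rot: [-3.141, -0.0, 2.653]
wrist_force: [-0.2, -0.2, -0.4]
gripper_width: 0.999
finger_force: 0.0
```

>>> move_arm(
  commands=[
    [0,0,-0.02,0,1],
    [0,0,-0.08,0,1],
    [0,0,-0.14,0,1],
    [0,0,-0.19,0,1],
    [0,0,-0.19,0,1],
  ],
)

```text
clock: 7.55
ee_pos: [0.513, 0.0171, 0.2043]
tool_rot: [3.139, 0.006, 2.653]
wrist_force: [0.3, 0.2, -0.0]
gripper_width: 1.003
finger_force: 0.0
```

```bash
python3 - <<'E'
from h import *
n='scene';p,d=r.read_camera(n); cv2.imwrite('pics/s2.png',p[:,:,::-1])
for n in('scene','wrist'):
  m=r.camera_model(n);p,d=r.read_camera(n); 
  for k,s,c in blobs(p,'blue',100):
    q=pts(m,k,d); q=q[(abs(q[:,0]-.51)<.12)&(abs(q[:,1]-.015)<.12)&(q[:,2]>.02)]
    if len(q)>50: print(n,cv2.minAreaRect((q[:,:2]*1000).astype(np.float32)),np.median(q,0))
  q=pts(m,d>0,d); q=q[(abs(q[:,2]-.055)<.004)&(np.hypot(q[:,0]-.514,q[:,1]-.0155)<.17)]
  print(n,'lip',cv2.minAreaRect((q[:,:2]*1000).astype(np.float32)))
cv2.imwrite('pics/w2.png',p[:,:,::-1])
E
python3 go.py .404,-.358,.2,62.3
```

```text
scene ((514.995361328125, 16.195037841796875), (55.313926696777344, 135.11822509765625), 62.06159210205078) [0.51908138 0.01401996 0.03392879]
scene lip ((517.2516479492188, 24.342193603515625), (282.9219055175781, 206.7794189453125), 62.682334899902344)
wrist ((513.1495971679688, 16.266738891601562), (58.35466384887695, 137.74044799804688), 61.742374420166016) [0.50732904 0.01877723 0.03377882]
wrist lip ((517.514892578125, 22.854660034179688), (280.64874267578125, 202.04652404785156), 62.14188766479492)
t 7.70 p [0.5113 0.0173 0.1995] yaw 152.0 w 1.001 ff 0.0
.404,-.358,.2,62.3 -> [-0.0814 -0.3817 -0.0004] spin 89.7 rows 8.4
```

View pics/w2.png

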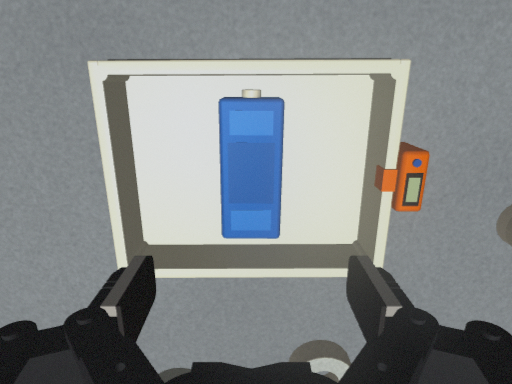

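The pack lies flat in the middle of the tub at (251,168), square to it, within 2 mm of the centre, top at 34 mm. The logger is at (412,178). Next is the brown bottle.

>>> move_arm(
  commands=[
    [-0.06,-0.25,0,50,1],
    [-0.06,-0.25,0,50,1],
    [-0.06,-0.25,0,50,1],
    [-0.06,-0.25,0,50,1],
    [-0.06,-0.25,0,50,1],
  ],
)

```text
clock: 8.32
ee_pos: [0.4456, -0.2347, 0.1987]
tool_rot: [-3.139, -0.001, 1.771]
wrist_force: [0.6, 0.9, 0.3]
gripper_width: 0.998
finger_force: 0.0
```

```bash
python3 go.py .404,-.358,.2,62.3
python3 - <<'E'
from h import *
n='wrist'; m=r.camera_model(n);p,d=r.read_camera(n); 
q=pts(m,d>0,d); q=q[(q[:,2]>.088)&(q[:,2]<.11)&(np.hypot(q[:,0]-.404,q[:,1]+.358)<.06)]
print(len(q)and((q.min(0)+q.max(0))/2,np.ptp(q,axis=0),np.percentile(q[:,2],90)))
E
```

```text
t 8.32 p [ 0.4456 -0.2347  0.1987] yaw 101.5 w 0.998 ff 0.0
.404,-.358,.2,62.3 -> [-0.1125 -0.0653 -0.0013] spin 39.2 rows 3.7
(array([ 0.4033556 , -0.35951841,  0.09324025]), array([0.04144643, 0.04061923, 0.01044533]), np.float64(0.09708725370844788))
```

>>> move_arm(
  commands=[
    [-0.113,-0.066,0,39,1],
    [-0.113,-0.066,0,39,1],
    [-0.113,-0.066,0,39,1],
    [-0.113,-0.066,0.02,39,1],
    [-0.113,-0.066,0.02,39,1],
  ],
)

```text
clock: 9.0
ee_pos: [0.4058, -0.3548, 0.1782]
tool_rot: [-3.138, -0.001, 1.102]
wrist_force: [-0.6, 0.7, 0.7]
gripper_width: 1.0
finger_force: 0.0
```

```bash
python3 go.py .404,-.3585,.072,62.3
```

```text
t 9.00 p [ 0.4058 -0.3548  0.1782] yaw 63.2 w 1.000 ff 0.0
.404,-.3585,.072,62.3 -> [-0.0043  0.0005  0.1062] spin 0.9 rows 1.7
```

>>> move_arm(
  commands=[
    [-0.001,0,0.05,0,1],
    [-0.001,0,0.09,0,1],
    [-0.001,0,0.106,0,1],
    [-0.001,0,0.106,0,1],
    [-0.001,0,0.106,0,1],
  ],
)

```text
clock: 9.62
ee_pos: [0.4064, -0.3573, 0.076]
tool_rot: [3.14, 0.001, 1.101]
wrist_force: [0.0, -0.6, -0.5]
gripper_width: 0.997
finger_force: 0.0
```

>>> move_arm(
  commands=[
    [0,0,0,0,0.6],
    [0,0,0,0,0.4],
    [0,0,0,0,0.25],
    [0,0,0,0,0.25],
    [0,0,0,0,0.25],
  ],
  squeeze=40,
)

```text
clock: 10.25
ee_pos: [0.4059, -0.357, 0.075]
tool_rot: [3.141, 0.0, 1.1]
wrist_force: [-1.8, 1.6, 6.3]
gripper_width: 0.45
finger_force: 39.9
```

>>> move_arm(
  commands=[
    [0,0,-0.02,0,0.25],
    [0,0,-0.06,0,0.25],
    [0,0,-0.11,0,0.25],
    [0,0,-0.13,0,0.25],
    [0,0,-0.13,0,0.25],
  ],
)

```text
clock: 10.88
ee_pos: [0.4061, -0.3572, 0.2056]
tool_rot: [3.139, 0.001, 1.1]
wrist_force: [0.1, -0.2, -2.1]
gripper_width: 0.451
finger_force: 40.8
```

```bash
python3 go.py .549,.082,.2,62.3
python3 - <<'E'
from h import *
p,d=r.read_camera('scene'); cv2.imwrite('pics/s3.png',cv2.resize(p[60:330,60:420],None,fx=2,fy=2)[:,:,::-1])
E
```

```text
t 10.88 p [ 0.4061 -0.3572  0.2056] yaw 63.0 w 0.451 ff 40.8
.549,.082,.2,62.3 -> [ 0.4562 -0.072   0.0049] spin 0.7 rows 7.4
```

View pics/s3.png

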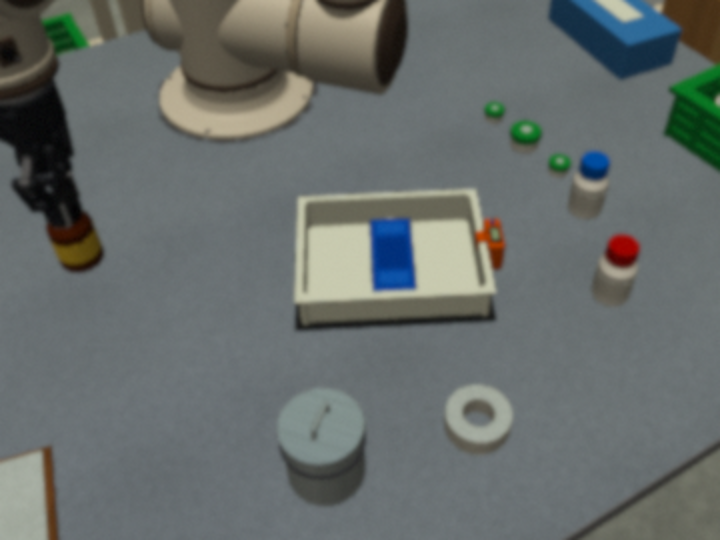

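The brown bottle hangs upright in the gripper at (75,240) of the crop. The pack is in the tub at (393,253).

>>> move_arm(
  commands=[
    [0.05,-0.008,0,0,0.25],
    [0.11,-0.017,0,0,0.25],
    [0.17,-0.027,0,0,0.25],
    [0.23,-0.036,0,0,0.25],
    [0.28,-0.044,0,0,0.25],
  ],
)

```text
clock: 11.55
ee_pos: [0.4935, -0.085, 0.2027]
tool_rot: [-3.14, 0.0, 1.1]
wrist_force: [0.5, -1.0, -1.9]
gripper_width: 0.45
finger_force: 40.7
```

```bash
python3 go.py .55,.084,.2,62.3
```

```text
t 11.55 p [ 0.4935 -0.085   0.2027] yaw 63.0 w 0.450 ff 40.7
.55,.084,.2,62.3 -> [ 0.1763 -0.0263  0.0027] spin 0.7 rows 2.9
```

>>> move_arm(
  commands=[
    [0.05,-0.008,0,0,0.25],
    [0.1,-0.016,0,0,0.25],
    [0.15,-0.023,0,0,0.25],
    [0.178,-0.027,0.01,0,0.25],
    [0.178,-0.027,0.03,0,0.25],
  ],
)

```text
clock: 12.18
ee_pos: [0.5504, 0.0855, 0.1724]
tool_rot: [-3.14, 0.001, 1.102]
wrist_force: [0.1, -0.7, -2.3]
gripper_width: 0.451
finger_force: 40.7
```

>>> move_arm(
  commands=[
    [0,0,0.03,0,0.25],
    [0,0,0.06,0,0.25],
    [0,0,0.078,0,0.25],
    [0,0,0.086,0,0.25],
    [0,0,0.086,0,0.25],
  ],
)

```text
clock: 12.8
ee_pos: [0.5504, 0.0835, 0.0882]
tool_rot: [-3.141, 0.0, 1.099]
wrist_force: [-0.4, 0.4, -1.1]
gripper_width: 0.453
finger_force: 40.7
```

>>> move_arm(
  commands=[
    [0,0,0.004,0,0.25],
    [0,0,0.007,0,0.25],
    [0,0,0.009,0,0.25],
    [0,0,0.01,0,0.25],
    [0,0,0.01,0,0.25],
  ],
)

```text
clock: 13.42
ee_pos: [0.5504, 0.0835, 0.0783]
tool_rot: [-3.142, 0.0, 1.1]
wrist_force: [-0.9, 0.3, -1.4]
gripper_width: 0.449
finger_force: 40.7
```

>>> move_arm(
  commands=[
    [0,0,0.001,0,0.25],
    [0,0,0.002,0,0.25],
    [0,0,0.002,0,0.25],
  ],
)

```text
clock: 13.8
ee_pos: [0.5508, 0.0837, 0.078]
tool_rot: [3.14, -0.001, 1.1]
wrist_force: [-6.8, 0.8, 21.1]
gripper_width: 0.453
finger_force: 42.9
```

>>> move_arm(
  commands=[
    [0,0,-0.001,0,0.25],
    [0,0,-0.001,0,0.5],
    [0,0,-0.001,0,0.7],
    [0,0,-0.001,0,1],
    [0,0,-0.001,0,1],
  ],
)

```text
clock: 14.42
ee_pos: [0.5504, 0.0835, 0.0772]
tool_rot: [-3.141, 0.0, 1.1]
wrist_force: [0.7, 0.1, -0.6]
gripper_width: 1.003
finger_force: 0.0
```

>>> move_arm(
  commands=[
    [0,0,-0.02,0,1],
    [0,0,-0.06,0,1],
    [0,0,-0.12,0,1],
    [0,0,-0.12,0,1],
  ],
)

```text
clock: 14.92
ee_pos: [0.552, 0.0836, 0.202]
tool_rot: [3.135, -0.003, 1.1]
wrist_force: [-0.5, -0.3, -1.3]
gripper_width: 0.997
finger_force: 0.0
```

```bash
python3 go.py .561,.332,.2,62.3
python3 - <<'E'
from h import *
for n in ('wrist','scene'):
  m=r.camera_model(n);p,d=r.read_camera(n); A=pts(m,d>0,d)
  for x,y in ((.549,.082),(.561,.332)):
    q=A[(A[:,2]>.09)&(A[:,2]<.112)&(np.hypot(A[:,0]-x,A[:,1]-y)<.045)]
    print(n,len(q)and((q.min(0)+q.max(0))/2,np.ptp(q,axis=0),np.percentile(q[:,2],90)))
E
```

```text
t 14.93 p [0.552  0.0836 0.202 ] yaw 63.0 w 0.997 ff 0.0
.561,.332,.2,62.3 -> [ 0.2254 -0.1048  0.0021] spin 0.7 rows 4.0
wrist (array([0.54799496, 0.08083373, 0.09589103]), array([0.04149448, 0.04050089, 0.01159701]), np.float64(0.10038341649506574))
wrist 0
scene (array([0.54833011, 0.07991111, 0.09655223]), array([0.04469253, 0.04179236, 0.01303538]), np.float64(0.10119814985067248))
scene (array([0.56129157, 0.33112285, 0.09498001]), array([0.04111414, 0.0417308 , 0.00994854]), np.float64(0.0983292432446515))
```

The brown bottle stands at (0.548, 0.081), cap top at 100 mm: in place. Next is the blue-capped bottle.

>>> move_arm(
  commands=[
    [0.227,-0.105,0,0.7,1],
    [0.227,-0.105,0,0.7,1],
    [0.227,-0.105,0,0.7,1],
    [0.227,-0.105,0,0.7,1],
    [0.227,-0.105,0,0.7,1],
  ],
)

```text
clock: 15.65
ee_pos: [0.5587, 0.337, 0.1948]
tool_rot: [-3.139, 0.002, 1.091]
wrist_force: [-0.0, 0.1, -1.0]
gripper_width: 1.0
finger_force: 0.0
```

```bash
python3 go.py .561,.332,.075,62.3
```

```text
t 15.65 p [0.5587 0.337  0.1948] yaw 62.5 w 1.000 ff 0.0
.561,.332,.075,62.3 -> [-0.0031  0.0046  0.1198] spin 0.2 rows 1.9
```

>>> move_arm(
  commands=[
    [-0.001,0.002,0.04,0,1],
    [-0.001,0.002,0.09,0,1],
    [-0.001,0.002,0.121,0,1],
    [-0.001,0.002,0.121,0,1],
    [-0.001,0.002,0.121,0,1],
  ],
)

```text
clock: 16.27
ee_pos: [0.5617, 0.3314, 0.0774]
tool_rot: [3.141, -0.001, 1.087]
wrist_force: [-0.4, -0.5, -0.2]
gripper_width: 1.002
finger_force: 0.0
```

>>> move_arm(
  commands=[
    [0,0,0,0,0.6],
    [0,0,0,0,0.4],
    [0,0,0,0,0.25],
    [0,0,0,0,0.25],
    [0,0,0,0,0.25],
  ],
)

```text
clock: 16.9
ee_pos: [0.5615, 0.3319, 0.0772]
tool_rot: [3.141, -0.001, 1.088]
wrist_force: [-2.1, -0.0, 6.4]
gripper_width: 0.455
finger_force: 39.7
```

>>> move_arm(
  commands=[
    [0,0,-0.02,0,0.25],
    [0,0,-0.07,0,0.25],
    [0,0,-0.12,0,0.25],
    [0,0,-0.16,0,0.25],
    [0,0,-0.16,0,0.25],
  ],
)

```text
clock: 17.52
ee_pos: [0.562, 0.332, 0.2413]
tool_rot: [3.138, -0.005, 1.087]
wrist_force: [-0.4, 0.1, -2.1]
gripper_width: 0.452
finger_force: 41.0
```

```bash
python3 go.py .479,-.051,.237,62.3
```

```text
t 17.52 p [0.562  0.332  0.2413] yaw 62.3 w 0.452 ff 41.0
.479,-.051,.237,62.3 -> [-0.3777  0.1045  0.0028] spin 0.0 rows 6.3
```

>>> move_arm(
  commands=[
    [-0.05,0.014,0,0,0.25],
    [-0.1,0.028,0,0,0.25],
    [-0.16,0.044,0,0,0.25],
    [-0.22,0.061,0,0,0.25],
    [-0.27,0.075,0,0,0.25],
  ],
)

```text
clock: 18.15
ee_pos: [0.501, 0.0558, 0.2362]
tool_rot: [-3.141, 0.0, 1.087]
wrist_force: [1.4, -0.3, -2.1]
gripper_width: 0.446
finger_force: 41.0
```

```bash
python3 go.py .479,-.051,.237,62.3
```

```text
t 18.15 p [0.501  0.0558 0.2362] yaw 62.3 w 0.446 ff 41.0
.479,-.051,.237,62.3 -> [-0.1048  0.0302 -0.0007] spin -0.0 rows 1.7
```

>>> move_arm(
  commands=[
    [-0.05,0.014,0,0,0.25],
    [-0.09,0.026,0,0,0.25],
    [-0.106,0.03,0,0,0.25],
    [-0.106,0.03,0.03,0,0.25],
    [-0.106,0.03,0.06,0,0.25],
  ],
)

```text
clock: 18.77
ee_pos: [0.4793, -0.0499, 0.1756]
tool_rot: [3.141, -0.0, 1.087]
wrist_force: [0.2, 0.0, -2.2]
gripper_width: 0.445
finger_force: 41.1
```

```bash
python3 go.py .479,-.051,.09,62.3
```

```text
t 18.77 p [ 0.4793 -0.0499  0.1756] yaw 62.3 w 0.445 ff 41.1
.479,-.051,.09,62.3 -> [-0.0011  0.0002  0.0856] spin -0.0 rows 1.4
```

>>> move_arm(
  commands=[
    [0,0,0.03,0,0.25],
    [0,0,0.06,0,0.25],
    [0,0,0.08,0,0.25],
    [0,0,0.09,0,0.25],
    [0,0,0.09,0,0.25],
  ],
)

```text
clock: 19.4
ee_pos: [0.4793, -0.0498, 0.0861]
tool_rot: [-3.141, 0.0, 1.088]
wrist_force: [-0.2, -0.7, -1.2]
gripper_width: 0.449
finger_force: 41.0
```

>>> move_arm(
  commands=[
    [0,0,0.001,0,0.25],
    [0,0,0.002,0,0.25],
    [0,0,0.003,0,0.25],
    [0,0,0.003,0,0.25],
  ],
)

```text
clock: 19.9
ee_pos: [0.4794, -0.0501, 0.0834]
tool_rot: [3.141, 0.0, 1.087]
wrist_force: [-0.4, -0.3, -2.4]
gripper_width: 0.451
finger_force: 41.0
```

>>> move_arm(
  commands=[
    [0,0,0.001,0,0.25],
    [0,0,0.002,0,0.25],
    [0,0,0.002,0,0.25],
  ],
)

```text
clock: 20.27
ee_pos: [0.4794, -0.0501, 0.0812]
tool_rot: [-3.141, 0.0, 1.087]
wrist_force: [-1.2, -0.1, -2.7]
gripper_width: 0.452
finger_force: 41.0
```

>>> move_arm(
  commands=[
    [0,0,0.001,0,0.25],
    [0,0,0.001,0,0.25],
  ],
)

```text
clock: 20.52
ee_pos: [0.4794, -0.0501, 0.0803]
tool_rot: [3.142, 0.0, 1.087]
wrist_force: [0.1, -0.3, -2.6]
gripper_width: 0.451
finger_force: 41.2
```

>>> move_arm(
  commands=[
    [0,0,0.001,0,0.25],
    [0,0,0.001,0,0.25],
  ],
)

```text
clock: 20.78
ee_pos: [0.4796, -0.0501, 0.0801]
tool_rot: [3.141, -0.0, 1.087]
wrist_force: [-4.9, 1.1, 12.7]
gripper_width: 0.453
finger_force: 42.5
```

Contact. Release and rise.

>>> move_arm(
  commands=[
    [0,0,-0.0005,0,0.25],
    [0,0,-0.0005,0,0.5],
    [0,0,-0.0005,0,0.7],
    [0,0,-0.0005,0,1],
    [0,0,-0.0005,0,1],
  ],
)

```text
clock: 21.4
ee_pos: [0.4794, -0.0501, 0.0797]
tool_rot: [-3.141, 0.0, 1.087]
wrist_force: [-0.3, 0.1, 0.5]
gripper_width: 1.0
finger_force: 0.0
```

>>> move_arm(
  commands=[
    [0,0,-0.02,0,1],
    [0,0,-0.06,0,1],
    [0,0,-0.12,0,1],
    [0,0,-0.12,0,1],
  ],
)

```text
clock: 21.9
ee_pos: [0.481, -0.0505, 0.2041]
tool_rot: [3.135, -0.001, 1.087]
wrist_force: [0.4, -0.2, -0.2]
gripper_width: 0.999
finger_force: 0.0
```

```bash
python3 go.py .39,.347,.2,62.3
python3 - <<'E'
from h import *
for n in ('wrist','scene'):
  m=r.camera_model(n);p,d=r.read_camera(n); A=pts(m,d>0,d)
  for x,y in ((.549,.082),(.479,-.051)):
    q=A[(A[:,2]>.09)&(A[:,2]<.112)&(np.hypot(A[:,0]-x,A[:,1]-y)<.045)]
    print(n,len(q)and((q.min(0)+q.max(0))/2,np.ptp(q,axis=0),np.percentile(q[:,2],90)))
E
```

```text
t 21.90 p [ 0.481  -0.0505  0.2041] yaw 62.3 w 0.999 ff 0.0
.39,.347,.2,62.3 -> [ 0.3096 -0.2653  0.0028] spin 0.0 rows 6.5
wrist (array([0.54103947, 0.06687918, 0.09580924]), array([0.02574   , 0.01532153, 0.01158097]), np.float64(0.10034158183369293))
wrist (array([ 0.47780645, -0.04957796,  0.09605775]), array([0.04141478, 0.04146516, 0.0120757 ]), np.float64(0.10029701043760392))
scene (array([0.54899674, 0.07951626, 0.09661685]), array([0.0410175 , 0.03908885, 0.01311861]), np.float64(0.10107727194320133))
scene (array([ 0.48025975, -0.04878309,  0.09668239]), array([0.03972451, 0.0402662 , 0.01310428]), np.float64(0.10129547273724962))
```

The blue-capped bottle is at (0.479, -0.049), cap top at 100 mm: in place. Last is the pot.

>>> move_arm(
  commands=[
    [0.2,-0.17,0,0,1],
    [0.2,-0.17,0,0,1],
    [0.2,-0.17,0,0,1],
    [0.2,-0.17,0,0,1],
    [0.2,-0.17,0,0,1],
  ],
)

```text
clock: 22.62
ee_pos: [0.4202, 0.2088, 0.1985]
tool_rot: [-3.14, 0.001, 1.091]
wrist_force: [-0.3, -1.8, -0.3]
gripper_width: 1.005
finger_force: 0.0
```

```bash
python3 go.py .39,.347,.15,62.3
python3 - <<'E'
from h import *
n='wrist'; m=r.camera_model(n);p,d=r.read_camera(n); A=pts(m,d>0,d); cv2.imwrite('pics/w3.png',p[:,:,::-1])
q=A[(A[:,2]>.02)&(A[:,2]<.05)&(np.hypot(A[:,0]-.39,A[:,1]-.347)<.045)]
print(len(q)and((q.min(0)+q.max(0))/2,np.ptp(q,axis=0),np.percentile(q[:,2],90)))
E
```

```text
t 22.62 p [0.4202 0.2088 0.1985] yaw 62.5 w 1.005 ff 0.0
.39,.347,.15,62.3 -> [ 0.1087 -0.0905  0.0486] spin 0.2 rows 2.4
(array([0.38872914, 0.3474284 , 0.02784418]), array([0.05112167, 0.05105421, 0.01551812]), np.float64(0.0337097892929462))
```

View pics/w3.png

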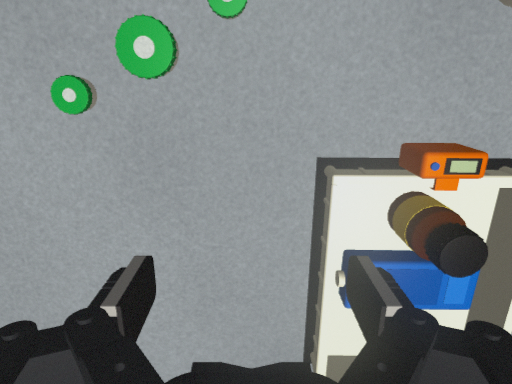

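The pot is at (146,46) in the wrist view, measured at (0.389, 0.347) with a 51 mm lid. The smaller ones at (70,95) and (227,5) are clear of the finger line.

>>> move_arm(
  commands=[
    [0.11,-0.094,0,0,1],
    [0.11,-0.094,0,0,1],
    [0.11,-0.094,0.03,0,1],
    [0.11,-0.094,0.08,0,1],
    [0.11,-0.094,0.12,0,1],
  ],
)

```text
clock: 23.3
ee_pos: [0.3897, 0.3457, 0.0771]
tool_rot: [-3.141, 0.002, 1.087]
wrist_force: [1.3, 0.9, 0.1]
gripper_width: 1.001
finger_force: 0.0
```

```bash
python3 go.py .389,.347,.007,62.3
```

```text
t 23.30 p [0.3897 0.3457 0.0771] yaw 62.3 w 1.001 ff 0.0
.389,.347,.007,62.3 -> [ 0.001  -0.0012  0.0701] spin -0.0 rows 1.1
```

>>> move_arm(
  commands=[
    [0.001,-0.001,0.03,0,1],
    [0.001,-0.001,0.055,0,1],
    [0.001,-0.001,0.066,0,1],
    [0.001,-0.001,0.066,0,1],
    [0.001,-0.001,0.066,0,1],
  ],
)

```text
clock: 23.92
ee_pos: [0.39, 0.3484, 0.0146]
tool_rot: [3.141, -0.001, 1.087]
wrist_force: [-0.1, 0.4, 1.1]
gripper_width: 1.0
finger_force: 0.0
```

>>> move_arm(
  commands=[
    [0,0,0,0,0.75],
    [0,0,0,0,0.5],
    [0,0,0,0,0.4],
    [0,0,0,0,0.4],
    [0,0,0,0,0.4],
  ],
  squeeze=30,
)

```text
clock: 24.55
ee_pos: [0.3895, 0.3486, 0.0145]
tool_rot: [3.141, -0.001, 1.088]
wrist_force: [-1.9, -2.2, 7.2]
gripper_width: 0.572
finger_force: 29.9
```

>>> move_arm(
  commands=[
    [0,0,-0.02,0,0.4],
    [0,0,-0.07,0,0.4],
    [0,0,-0.12,0,0.4],
    [0,0,-0.17,0,0.4],
    [0,0,-0.17,0,0.4],
  ],
)

```text
clock: 25.18
ee_pos: [0.3905, 0.3493, 0.1878]
tool_rot: [3.138, -0.006, 1.088]
wrist_force: [0.2, -0.1, -0.9]
gripper_width: 0.572
finger_force: 31.6
```

```bash
python3 go.py .514,.0175,.185,62.3
```

```text
t 25.18 p [0.3905 0.3493 0.1878] yaw 62.3 w 0.572 ff 31.6
.514,.0175,.185,62.3 -> [-0.2365  0.2635  0.0023] spin 0.0 rows 5.7
```

>>> move_arm(
  commands=[
    [-0.03,0.034,0,0,0.4],
    [-0.065,0.072,0,0,0.4],
    [-0.1,0.111,0,0,0.4],
    [-0.14,0.156,0,0,0.4],
    [-0.18,0.2,0,0,0.4],
  ],
)

```text
clock: 25.8
ee_pos: [0.4828, 0.0943, 0.183]
tool_rot: [-3.141, 0.0, 1.088]
wrist_force: [-0.0, 0.7, -0.0]
gripper_width: 0.569
finger_force: 31.6
```

```bash
python3 go.py .514,.0175,.185,62.3
```

```text
t 25.80 p [0.4828 0.0943 0.183 ] yaw 62.3 w 0.569 ff 31.6
.514,.0175,.185,62.3 -> [-0.0535  0.0633 -0.002 ] spin 0.0 rows 1.3
```

>>> move_arm(
  commands=[
    [-0.03,0.035,0,0,0.4],
    [-0.05,0.059,0,0,0.4],
    [-0.0535,0.0635,0,0,0.4],
    [-0.0535,0.0635,0,0,0.4],
    [-0.0535,0.0635,0.03,0,0.4],
  ],
)

```text
clock: 26.42
ee_pos: [0.5147, 0.0202, 0.1549]
tool_rot: [3.139, -0.001, 1.088]
wrist_force: [-0.3, 0.2, -0.8]
gripper_width: 0.57
finger_force: 31.6
```

```bash
python3 go.py .514,.0175,.055,62.3
python3 - <<'E'
from h import *
p,d=r.read_camera('scene'); cv2.imwrite('pics/s4.png',cv2.resize(p[100:260,150:400],None,fx=3,fy=3)[:,:,::-1])
E
```

```text
t 26.43 p [0.5147 0.0202 0.1549] yaw 62.4 w 0.570 ff 31.6
.514,.0175,.055,62.3 -> [-0.0029  0.0003  0.0999] spin 0.1 rows 1.6
```

View pics/s4.png

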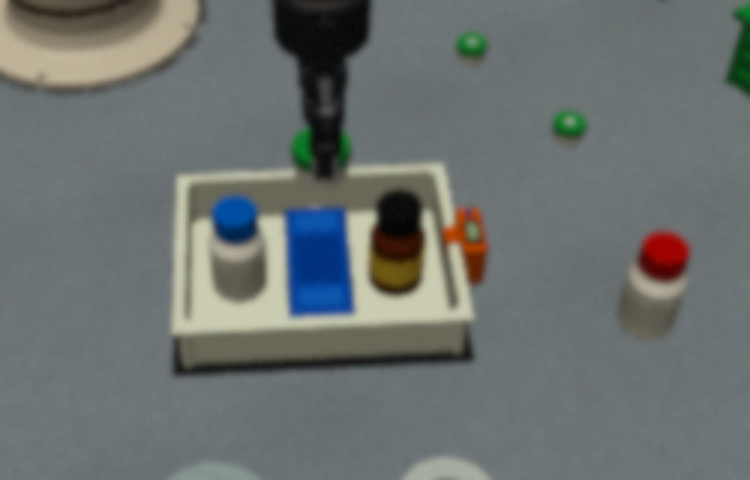

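Both bottles stand upright either side of the pack at (237,250) and (397,245), and the pot hangs upright at (320,150). I lower it now.

>>> move_arm(
  commands=[
    [-0.002,0,0.03,0,0.4],
    [-0.002,0,0.06,0,0.4],
    [-0.002,0,0.085,0,0.4],
    [-0.002,0,0.1,0,0.4],
    [-0.002,0,0.1,0,0.4],
  ],
)

```text
clock: 27.1
ee_pos: [0.5127, 0.018, 0.0534]
tool_rot: [-3.14, 0.001, 1.088]
wrist_force: [0.1, -0.2, -0.8]
gripper_width: 0.567
finger_force: 31.6
```

>>> move_arm(
  commands=[
    [0,0,0.002,0,0.4],
    [0,0,0.003,0,0.4],
    [0,0,0.004,0,0.4],
    [0,0,0.004,0,0.4],
  ],
)

```text
clock: 27.6
ee_pos: [0.5132, 0.0174, 0.0499]
tool_rot: [3.142, 0.0, 1.087]
wrist_force: [-0.1, -0.6, -1.3]
gripper_width: 0.571
finger_force: 31.6
```

>>> move_arm(
  commands=[
    [0,0,0.001,0,0.4],
    [0,0,0.0015,0,0.4],
    [0,0,0.0015,0,0.4],
  ],
)

```text
clock: 27.98
ee_pos: [0.5131, 0.0175, 0.0482]
tool_rot: [-3.141, 0.0, 1.087]
wrist_force: [0.1, -0.2, -0.5]
gripper_width: 0.57
finger_force: 31.6
```

>>> move_arm(
  commands=[
    [0,0,0.001,0,0.4],
    [0,0,0.001,0,0.4],
  ],
)

```text
clock: 28.22
ee_pos: [0.5132, 0.0174, 0.0475]
tool_rot: [3.141, 0.0, 1.087]
wrist_force: [-1.1, 0.2, 3.4]
gripper_width: 0.571
finger_force: 32.0
```

>>> move_arm(
  commands=[
    [0,0,0,0,0.6],
    [0,0,0,0,0.7],
    [0,0,0,0,0.8],
    [0,0,0,0,0.9],
    [0,0,0,0,0.9],
  ],
)

```text
clock: 28.85
ee_pos: [0.5132, 0.0174, 0.0473]
tool_rot: [-3.142, 0.0, 1.087]
wrist_force: [0.2, 0.1, -1.1]
gripper_width: 0.902
finger_force: 0.0
```

>>> move_arm(
  commands=[
    [0,0,-0.02,0,0.9],
    [0,0,-0.06,0,0.9],
    [0,0,-0.12,0,0.9],
    [0,0,-0.17,0,0.9],
    [0,0,-0.17,0,0.9],
  ],
)

```text
clock: 29.48
ee_pos: [0.5145, 0.0173, 0.2213]
tool_rot: [3.136, -0.002, 1.087]
wrist_force: [0.1, -0.4, -1.4]
gripper_width: 0.902
finger_force: 0.0
```

Run:
```python
from h import *
for n in ('wrist','scene'):
  m=r.camera_model(n);p,d=r.read_camera(n); A=pts(m,d>0,d)
  for x,y,a,b in ((.549,.082,.09,.112),(.479,-.051,.09,.112),(.513,.016,.055,.08),(.71,.249,.085,.11),(.746,-.213,.05,.13),(.788,-.03,.02,.05)):
    q=A[(A[:,2]>a)&(A[:,2]<b)&(np.hypot(A[:,0]-x,A[:,1]-y)<.06)]
    print(n,len(q)and((q.min(0)+q.max(0))/2,np.ptp(q,axis=0),np.percentile(q[:,2],90)))
  for k,s,c in blobs(p,'blue',100):
    q=pts(m,k,d); q=q[(abs(q[:,0]-.51)<.12)&(abs(q[:,1]-.015)<.12)&(q[:,2]>.02)&(q[:,2]<.05)]
    if len(q)>50: print(n,'pack part',cv2.minAreaRect((q[:,:2]*1000).astype(np.float32)),np.median(q[:,2]))
  cv2.imwrite(f'pics/{n}5.png',p[:,:,::-1])
```

```text
wrist (array([0.54809002, 0.08035048, 0.09762259]), array([0.04082274, 0.04119179, 0.00866942]), np.float64(0.10049124363317558))
wrist (array([ 0.47779838, -0.04850086,  0.0956974 ]), array([0.04083654, 0.04132792, 0.01138396]), np.float64(0.10028168833776999))
wrist (array([0.51342865, 0.0159112 , 0.06750533]), array([0.08578546, 0.11709607, 0.02498133]), np.float64(0.06684948148664173))
wrist 0
wrist (array([ 0.71084469, -0.20364853,  0.05760445]), array([0.01927946, 0.05435172, 0.01509895]), np.float64(0.061954378937684254))
wrist (array([ 0.76771379, -0.02648728,  0.02655994]), array([0.04051667, 0.07117154, 0.01305604]), np.float64(0.03143438439646566))
wrist pack part ((514.02587890625, 16.575401306152344), (58.536109924316406, 137.98611450195312), 61.53937530517578) 0.03365219158820898
scene (array([0.54899547, 0.07972552, 0.09708599]), array([0.04095955, 0.03999243, 0.01314696]), np.float64(0.10125011956513615))
scene (array([ 0.4787364 , -0.04946242,  0.09671732]), array([0.04058853, 0.03954953, 0.01278293]), np.float64(0.10098672309134378))
scene (array([0.51823328, 0.01278231, 0.0674054 ]), array([0.07706853, 0.11178396, 0.02401069]), np.float64(0.06789503712318212))
scene (array([0.71096709, 0.24934298, 0.09274232]), array([0.03936231, 0.04125415, 0.01440879]), np.float64(0.09846393695649962))
scene (array([ 0.74759298, -0.21361412,  0.08572071]), array([0.09394262, 0.09411073, 0.07143713]), np.float64(0.10309089110960241))
scene (array([ 0.7894279 , -0.03092911,  0.02739418]), array([0.07999278, 0.07988824, 0.01476362]), np.float64(0.032209378521183864))
scene pack part ((534.984619140625, 5.095146179199219), (54.16987228393555, 88.33245849609375), 62.602848052978516) 0.033810393794895144
```

View pics/wrist5.png

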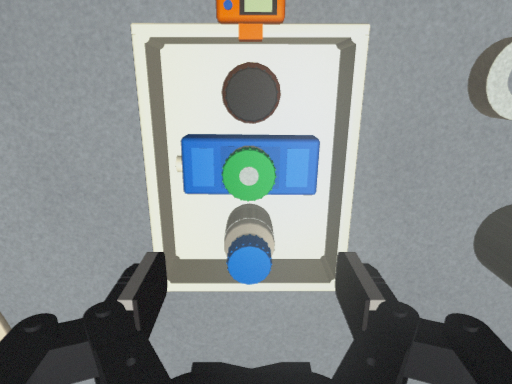

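The picture shows all four items packed and upright. The pot is on the pack at (249,174), with its offset from the pack centre (251,164) explained by parallax. The bottles are at (251,92) and (249,250). The bystanders have moved less than 2 mm.

Run:
```python
from h import *
m=r.camera_model('wrist');p,d=r.read_camera('wrist')
b=max(blobs(p,'green',300),key=lambda b:b[1][4]); q=pts(m,b[0],d);q=q[q[:,2]>.06];print((q.min(0)+q.max(0))/2)
if np.hypot(*((q.min(0)+q.max(0))/2)[:2]-[.514,.0165])<.008: print(r.hand_in())
```

```text
[0.51239396 0.01707757 0.06402793]
the job is handed in; nothing more can be done
None
```

The tub is packed and the job is handed in; the call gave no verdict. My last measurements put the cold pack, both bottles and the pot within about 3 mm of their targets, upright and released, with the bystanders moved less than 2 mm.

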